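# Lens barrel from its peg into the sprung V-block

## Robot

A 6-joint arm with a two-finger parallel gripper is mounted at the origin on a cart in front of the work surface, level with it; the furniture and walls round the work are solid. World frame = base frame: x ahead of the robot, y to its left, z up, the work surface at z = 0. Lengths are in mm, angles in rad, forces in N, time in s.
With the tool pointing down it reaches from about 225 to 875 mm from the base axis. Payload 3.4 kg.
Tool frame: the origin (TCP) lies midway between the tips of the shut fingers; the grasp point (between the pads) lies tcp_to_grasp behind it (tcp_to_grasp is the distance from the TCP to the grasp point, in mm); z points along the fingers, y is the line along which they close (so a half turn about z gives the same grasp; the last joint's range is limited). The gripper opens to 85 mm and grips with 20 to 120 N. Pads are 22 mm wide; open, the fingers measure 114 mm over their backs; the gripper's body (76 mm by 85 mm) begins 54 mm behind the grasp point. The pads swing forward as they close: fully open they stand 13 mm farther back than shut.
Start: joints at [1.207, 0.276, 1.505, -0, 1.361, -0.121], TCP at [138.257, 558.165, 231.328] pointing down, gripper open.
Joint ranges: [-2.89, 2.89], [-0.75, 2.08], [0.22, 2.7], [-1.18, 4.32], [0.11, 2.71], [-2.7, 2.7]. Speed limits (rad/s): [2.57, 2.57, 3.14, 3.14, 3.14, 3.14].

## Interface

Orientations are given as a 3x3 rotation matrix whose columns are the frame's x, y, z axes.
In Python, from cell import read_state, grab_frame, calibration, job_done, tcp_to_grasp gives the robot as it stands.
- The arm moves only by the shell command python3 -m inch 'ROWS' [FORCE]. ROWS is JSON, a list of rows, each an object of numbers: "fingers": the opening, from 0 (shut) to 1 (fully open); "dx", "dy", "dz": the shift along the world's x, y, z in mm; "turn": the turn about the world's z in rad. A call has exactly 8 rows; each row shifts and turns the commanded pose from where the row before left it; what a row does not reach is not made up. A row lasts 1/10 s, in which the tool goes at most 50 mm and 8.59 degrees, less where a joint would pass 70% of its speed; a pose out of reach is approached as far as the arm can. A call with a gripper value outside its range is refused whole. The fingers move at their own pace and stop on an object; FORCE is the grip in N (left out, the last holds). Time passes only in rows, so rows that do not move let the fingers close, or fill a call up. It gives the time, the measured TCP pose, the force, the opening and the grip force at its end, in the units of the state.
- read_state(): the state, without advancing time (a new reading comes with each control period).
- grab_frame(name): name is "side" or "top" or "wrist"; returns the picture (384x512x3 uint8, blue, green, red); there is no depth.
- calibration(name): a dict with "K" (3x3 intrinsics, pixels), "dist_coeffs" ([k1, k2, p1, p2, k3] as OpenCV has them; the pictures are not rectified), "cam_to_world" (4x4, takes a point from camera to world coordinates); the wrist camera has in their place "T_tool_cam" (4x4, takes a point from camera to tool coordinates, whose origin is the TCP and whose axes are the flange's). Camera axes: x right, y up, looking along -z (the intrinsics and any distortion apply to the point x, -y, -z); pixel columns grow to the right and rows downward; lengths in mm; the calibration is good to about 2 mm. A picture is of the moment at which its call begins: read the wrist's pose just before it. calibration takes no time and is no camera call.
- job_done(): hands the job in; it is judged then, once.
The state is a dict: "clock": time; "joints": joint angles; "qvel": joint speeds; "joint_efforts": joint torques, N m; "tcp_pos": TCP position; "tcp_rot": TCP orientation; "force": force on the tool from outside, world axes, zero at the start; "moment": the same for the moment, N m; "finger_gap": opening from 0.0 (shut) to 1.0 (fully open); "gripper_force": force on a finger pad.
Only numpy, scipy, OpenCV 4.12 (cv2) and the standard library are available. Lean on these libraries where they do the work, as an engineer would, in place of code of your own. Each camera call takes 0.05 s, during which the arm holds its last target. There are 200 camera calls.

## Task

Lift the empty lens barrel (the black tube) up and off the peg it hangs on, and without dropping it lay it gently along the two V's of the spring-loaded V-block, sticking out at both ends. Let it settle so that it bears on the sloping faces of both sides, not on one side only (you may let go of it in the V's for that), then press it down, for example with shut fingers from above, until the sprung carriage has gone down well over half of its 8 mm travel. Finish while the fingers still hold it pressed down there, bearing on both sides: do not back away at the end.

Things in the scene. Friction and masses are not known exactly. Their poses are not given: they have to be found in the camera images.
- lens_barrel: Plain black open tube, outside diameter 36 mm, bore 28 mm, length 104 mm, 0.1 to 0.2 kg, loose. Origin at its centre, x along its axis (either end may lead; it may roll about x). At the start it hangs level on the peg, the top of its bore resting on the peg, its centre 125 mm above the bench.
- peg_stand: Grey base plate 150 x 90 x 12 mm fixed to the bench, with a steel post (16 mm thick, at x = +68 mm, top 145 mm above the bench) and a level round steel peg (8 mm thick, axis 135 mm above the bench) that runs from the post in the stand's -x direction. Origin on the bench right under the middle of the hung barrel; z up.
- peg_tip (a point): Top of the peg's free end, 65 mm in -x from the stand's origin; it turns up 10 mm above the peg's top. So raise the barrel by more than 10 mm (its bore allows 20 mm), then draw it off along the stand's -x until its whole length is past the peg's end. Axes as the stand's.
- hang_point (a point): Centre of the barrel while it hangs on the peg: 125 mm above the stand's origin, axes as the stand's.
- v_jig: Spring-loaded V-block: aluminium base plate 140 x 100 x 12 mm fixed to the bench, above it a steel carriage with two V-notched cheeks that open upward. Origin on the bench under its middle, x along the V's. The carriage's middle bar is 18 mm wide, its top 31 mm above the bench; beside it the 56 mm gap between the cheeks is open, so fingers may reach down there.
- v_seat (a point): Point on the carriage where the barrel's centre lies when it is seated: on the V's axis midway between the cheeks, 57.5 mm above the bench with the carriage up. x along the V's, z up. Moves down with the carriage.
- v_root (a point): Root of the V's midway between the cheeks, on the carriage, 32 mm above the bench with the carriage up; axes as the V-block's. The cheeks are 12 mm thick, centred 34 mm either way along x, 54 mm wide; their 90 degree V's are 43 mm wide at the top, 53.5 mm above the bench. The +y sloping faces make one contact line, the -y faces the other.
- v_carriage (a joint): How far the V carriage is pressed down, 0 (up) to 0.008 m (bottomed). Springs push it up: about 3 N to start moving it, then 1.5 N per mm, 15 N at the bottom; the barrel's own weight does not move it.

How it is judged (in metres and radians):
On the way, in this order (a step that is already met when the one before it is completed fails the run):
1. the barrel is lifted off the peg and carried clear of it (distance between lens_barrel and hang_point above 0.122 m and height (world z) of lens_barrel above 0.07 m and contact force between the fingers and lens_barrel above 0.5 N), for 0.1 s.
2. the barrel lies in both V's (angle between the x axis of lens_barrel and the x axis of v_seat, either way round below 0.05 rad and x of lens_barrel in the frame of v_seat between -0.011 and 0.011 m and y of lens_barrel in the frame of v_seat between -0.002 and 0.002 m and z of lens_barrel in the frame of v_seat below 0.002 m), for 0.1 s.
At the end, for the whole second after the job is handed in: The barrel lies along the V's (within 0.05 rad), its centre within 2 mm of the seat sideways and in height, 11 mm lengthways; each side's sloping faces bear it (over 0.6 N on one cheek at least), the carriage is over 3.5 mm down, the fingers still press or grip the barrel, all still (all of step 2 and value of joint v_carriage above 0.0035 m and contact force between the fingers and lens_barrel above 2 N and linear speed of lens_barrel below 0.02 m/s and (contact force between lens_barrel and v_carriage_c0 above 0.6 N or contact force between lens_barrel and v_carriage_c1 above 0.6 N) and (contact force between lens_barrel and v_carriage_c2 above 0.6 N or contact force between lens_barrel and v_carriage_c3 above 0.6 N)); the arm keeps its last pose, push and grip.
It fails at once if the barrel is dropped to the bench (height (world z) of lens_barrel below 0.03 m).
It fails at once if the barrel is slammed or crushed into the V-block (contact force between lens_barrel and v_carriage_c0 above 50 N or contact force between lens_barrel and v_carriage_c1 above 50 N or contact force between lens_barrel and v_carriage_c2 above 50 N or contact force between lens_barrel and v_carriage_c3 above 50 N).
It also fails if it takes over 51 s, if anything falls off the work surface, if the arm or the gripper's body presses on something with over 40 N, if the wrist force passes 120 N, or if a joint passes its speed limit or range.

## Working session

There is one attempt and no reset: what is moved stays moved. The work goes in short steps, Python scripts to look and compute and a shell command to move; the robot and the scene stay as the last step left them, time stands still between calls to the robot, and variables do not carry over. Pictures are saved under pics/ and viewed, at most 11 in all, crops included, and the job is handed in when it is done.

```bash
mkdir -p pics; ls; python3 - <<'E'
from cell import *
import cv2,numpy as np
s=read_state();print({k:np.round(v,3).tolist() for k,v in s.items()});print(tcp_to_grasp)
for n in("side","top","wrist"):
    f=grab_frame(n);cv2.imwrite(f"pics/{n}0.png",f);np.save(f"pics/{n}0.npy",f)
    print(n,{k:np.round(v,3).tolist() for k,v in calibration(n).items()})
E
```

```text
pics
{'clock': 0.0, 'joints': [1.207, 0.277, 1.506, 0.0, 1.361, -0.121], 'qvel': [-0.0, -0.001, -0.001, 0.0, 0.001, -0.001], 'joint_efforts': [0.002, -41.678, -24.58, 0.0, 0.011, 0.0], 'tcp_pos': [138.044, 557.631, 230.424], 'tcp_rot': [[-0.971, 0.24, -0.001], [0.24, 0.971, -0.002], [0.0, -0.002, -1.0]], 'force': [-0.061, -0.641, -0.244], 'moment': [-0.028, 0.041, -0.005], 'gripper_force': 0.0, 'finger_gap': 0.997}
18.700000000000003
side {'K': [[498.049, 0.0, 256.152], [0.0, 498.049, 189.302], [0.0, 0.0, 1.0]], 'dist_coeffs': [-0.115, 0.0, 0.0, 0.0, 0.0], 'cam_to_world': [[0.985, 0.112, -0.133, 373.329], [-0.173, 0.581, -0.795, -828.286], [-0.012, 0.806, 0.592, 690.034], [0.0, 0.0, 0.0, 1.0]]}
top {'K': [[374.752, 0.0, 250.906], [0.0, 374.752, 184.245], [0.0, 0.0, 1.0]], 'dist_coeffs': [-0.022, 0.0, 0.0, 0.0, 0.0], 'cam_to_world': [[0.02, 0.997, -0.075, 437.105], [-1.0, 0.019, -0.006, -48.303], [-0.004, 0.075, 0.997, 976.185], [0.0, 0.0, 0.0, 1.0]]}
wrist {'K': [[291.27, 0.0, 257.435], [0.0, 291.27, 195.676], [0.0, 0.0, 1.0]], 'dist_coeffs': [-0.04, 0.0, 0.0, 0.0, 0.0], 'T_tool_cam': [[-0.0, 0.961, 0.278, 71.392], [1.0, -0.0, 0.0, 0.745], [0.0, 0.278, -0.961, -142.38], [0.0, 0.0, 0.0, 1.0]]}
```

View pics/top0.png

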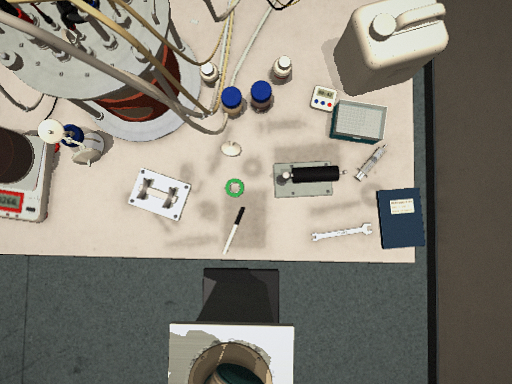

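View pics/side0.png

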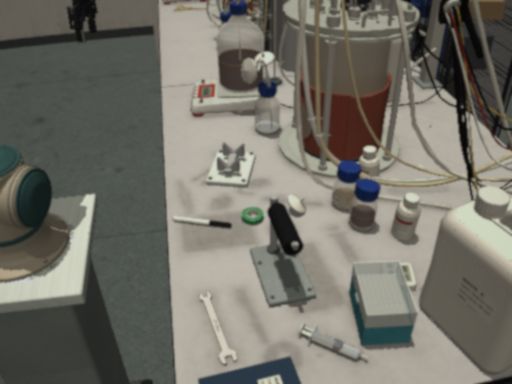

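```bash
python3 - <<'E'
import cv2,numpy as np
a=np.load('pics/top0.npy');b=np.load('pics/side0.npy')
r=lambda im,x,y,w,h,s:cv2.resize(im[y:y+h,x:x+w],None,fx=s,fy=s,interpolation=cv2.INTER_CUBIC)
A=np.hstack([r(a,120,160,80,70,5),r(a,268,150,80,60,5)[:300] if 0 else r(a,268,140,80,70,5)])
cv2.imwrite('pics/ct.png',A)
B=np.hstack([r(b,195,130,75,60,5),r(b,240,185,80,60,5)]) 
B=np.hstack([r(b,195,135,80,120,5)[:600],r(b,245,190,80,120,5)])
cv2.imwrite('pics/cs.png',B)
E
```

```text
(no output)
```

View pics/ct.png

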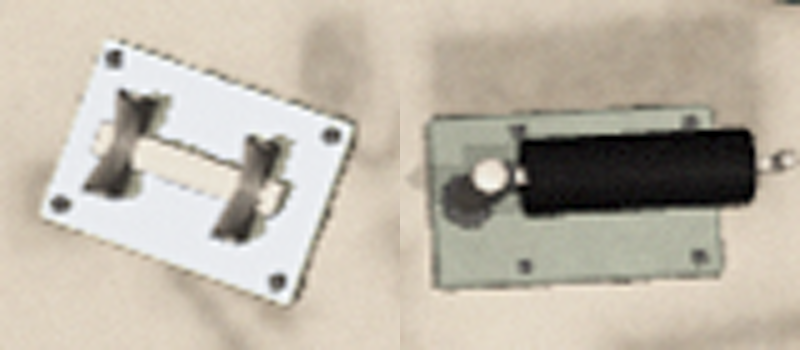

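View pics/cs.png

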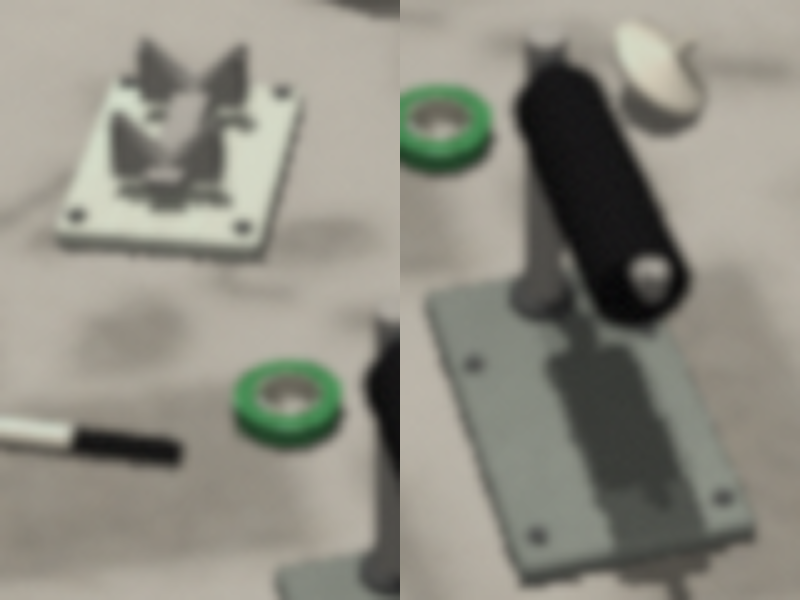

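The crops show the V-block plate (top image corners ≈(143,168),(191,184),(178,221),(128,203)), V's along its long side. The black barrel spans ≈(372..419 → full-picture cols 292–339, row ≈174), with the post at the left end and the peg tip to the right (world −y).

```bash
cat > h.py <<'E'
import cv2,numpy as np
from cell import *
def ray(n,px,T=None):
    c=calibration(n);T=np.array(c["cam_to_world"]) if T is None else T@np.array(c["T_tool_cam"])
    p=cv2.undistortPoints(np.array(px,float).reshape(-1,1,2),np.array(c["K"]),np.array(c["dist_coeffs"])).reshape(-1,2)
    d=np.c_[p[:,0],-p[:,1],-np.ones(len(p))]@T[:3,:3].T
    return T[:3,3],d
def onz(n,px,z,T=None):
    o,d=ray(n,px,T);return o+d*((z-o[2])/d[:,2])[:,None]
def big(m):
    cs,_=cv2.findContours(m.astype(np.uint8),cv2.RETR_EXTERNAL,cv2.CHAIN_APPROX_NONE)
    return max(cs,key=cv2.contourArea).reshape(-1,2)
def rect(n,cont,z,T=None):
    P=onz(n,cont,z,T)[:,:2].astype(np.float32);c,s,a=cv2.minAreaRect(P)
    if s[0]<s[1]: a+=90;s=s[::-1]
    return np.round(c,1),np.round(s,1),round((a+90)%180-90,2)
def toolT():
    s=read_state();T=np.eye(4);T[:3,:3]=s["tcp_rot"];T[:3,3]=s["tcp_pos"];return T
E
python3 - <<'E'
from h import *
a=np.load('pics/top0.npy');b=np.load('pics/side0.npy')
def sub(im,x,y,w,h,f):
    m=np.zeros(im.shape[:2],bool);m[y:y+h,x:x+w]=f(im[y:y+h,x:x+w].astype(int));return m
m=sub(a,280,155,70,40,lambda i:i.max(2)<60);c=big(m);print('barrel',rect('top',c,125))
# jig: plate is bluish white vs beige bench
f=lambda i:(i[...,0]>i[...,2]-5)&(i.min(2)>190)
m=sub(a,120,160,80,70,f);c=big(m);print('jig',m.sum(),rect('top',c,12))
f=lambda i:(i[...,1]>i[...,2]+3)&(i.max(2)<215)
m=sub(a,268,150,70,55,f);c=big(m);print('stand',m.sum(),rect('top',c,12))
print('post top',onz('top',[[268+90/5,140+175/5]],145),'peg tip',onz('top',[[268+385/5,140+158/5]],149))
# jig corners by side crop and top crop
print(onz('side',np.array([[195+115/5,135+78/5],[195+300/5,135+90/5],[195+265/5,135+248/5],[195+60/5,135+238/5]]),12).round(1))
print(onz('top',np.array([[120+110/5,160+40/5],[120+355/5,160+122/5],[120+295/5,160+303/5],[120+42/5,160+215/5]]),12).round(1))
E
```

```text
barrel (array([ 526.8, -180.2]), array([124.9,  34.1]), -85.85)
jig 1304 (array([480.1, 194.2]), array([137. ,  96.3]), 71.75)
stand 242 (array([ 502.1, -109.1]), array([14.6, 11. ]), 45.89)
post top [[ 521.44233959 -121.43984761  145.        ]] peg tip [[ 531.17177445 -251.98370226  149.        ]]
[[457.9 267.4  12. ]
 [549.6 237.5  12. ]
 [509.9 104.4  12. ]
 [416.5 130.7  12. ]]
[[546.  240.6  12. ]
 [505.8 111.8  12. ]
 [412.1 139.7  12. ]
 [454.6 272.1  12. ]]
```

```bash
R='x'; python3 -m inch '[{"dx":21.5,"dy":-23,"turn":-0.103,"fingers":1},{"dx":21.5,"dy":-23,"turn":-0.103,"fingers":1},{"dx":21.5,"dy":-23,"turn":-0.103,"fingers":1},{"dx":21.5,"dy":-23,"turn":-0.103,"fingers":1},{"dx":21.5,"dy":-23,"turn":-0.103,"fingers":1},{"dx":21.5,"dy":-23,"turn":-0.103,"fingers":1},{"dx":21.5,"dy":-23,"turn":-0.103,"fingers":1},{"dx":21.5,"dy":-23,"turn":-0.103,"fingers":1}]' 30
python3 -m inch '[{"dx":21.5,"dy":-23,"turn":-0.103,"fingers":1},{"dx":21.5,"dy":-23,"turn":-0.103,"fingers":1},{"dx":21.5,"dy":-23,"turn":-0.103,"fingers":1},{"dx":21.5,"dy":-23,"turn":-0.103,"fingers":1},{"dx":21.5,"dy":-23,"turn":-0.103,"fingers":1},{"dx":21.5,"dy":-23,"turn":-0.103,"fingers":1},{"dx":21.5,"dy":-23,"turn":-0.103,"fingers":1},{"dx":0,"dy":0,"fingers":1}]'
python3 - <<'E'
from h import *
T=toolT();f=grab_frame('wrist');np.savez('pics/w1.npz',T=T,f=f)
cv2.imwrite('pics/w1.png',f);print(T.round(3))
E
```

```text
[[-9.71000e-01  2.40000e-01 -0.00000e+00  1.38123e+02]
 [ 2.40000e-01  9.71000e-01 -1.00000e-03  5.57752e+02]
 [ 0.00000e+00 -1.00000e-03 -1.00000e+00  2.30669e+02]
 [ 0.00000e+00  0.00000e+00  0.00000e+00  1.00000e+00]]validation failed for argument at $[0]...
validation failed for argument at $[0]...
```

View pics/w1.png

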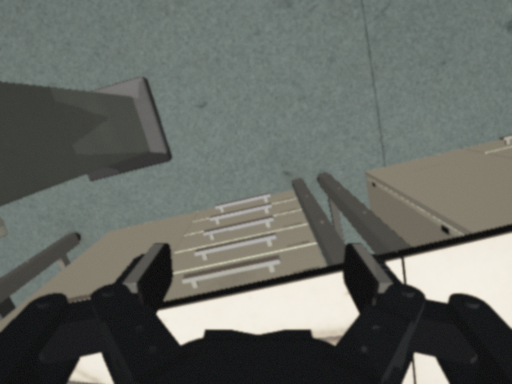

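The rows were refused and the arm didn't move (the wrist image shows only floor and table edge). Each row probably needs all five keys.

```bash
python3 -m inch '[{"dx":21.5,"dy":-23,"dz":0,"turn":-0.103,"fingers":1},{"dx":21.5,"dy":-23,"dz":0,"turn":-0.103,"fingers":1},{"dx":21.5,"dy":-23,"dz":0,"turn":-0.103,"fingers":1},{"dx":21.5,"dy":-23,"dz":0,"turn":-0.103,"fingers":1},{"dx":21.5,"dy":-23,"dz":0,"turn":-0.103,"fingers":1},{"dx":21.5,"dy":-23,"dz":0,"turn":-0.103,"fingers":1},{"dx":21.5,"dy":-23,"dz":0,"turn":-0.103,"fingers":1},{"dx":21.5,"dy":-23,"dz":0,"turn":-0.103,"fingers":1}]' 30
```

```text
clock: 1.0
tcp_pos: [310.9, 373.1, 231.2]
tcp_rot: [[-0.479, 0.878, 0.0], [0.878, 0.479, -0.0], [-0.0, 0.0, -1.0]]
force: [-0.3, 1.0, -0.5]
finger_gap: 1.0
gripper_force: 0.0
```

```bash
python3 -m inch '[{"dx":22,"dy":-32.5,"dz":0,"turn":-0.118,"fingers":1},{"dx":22,"dy":-32.5,"dz":0,"turn":-0.118,"fingers":1},{"dx":22,"dy":-32.5,"dz":0,"turn":-0.118,"fingers":1},{"dx":22,"dy":-32.5,"dz":0,"turn":-0.118,"fingers":1},{"dx":22,"dy":-32.5,"dz":0,"turn":-0.118,"fingers":1},{"dx":22,"dy":-32.5,"dz":0,"turn":-0.118,"fingers":1},{"dx":22,"dy":-32.5,"dz":0,"turn":-0.118,"fingers":1},{"dx":0,"dy":0,"dz":0,"turn":0,"fingers":1}]'
python3 - <<'E'
from h import *
grab_frame('wrist')
T=toolT();f=grab_frame('wrist');np.savez('pics/w1.npz',T=T,f=f)
cv2.imwrite('pics/w2.png',f);print(T.round(3))
E
```

```text
clock: 1.8
tcp_pos: [467.0, 143.1, 231.1]
tcp_rot: [[0.322, 0.947, 0.002], [0.947, -0.322, -0.002], [-0.001, 0.002, -1.0]]
force: [-0.9, 0.8, -0.5]
finger_gap: 1.002
gripper_force: 0.0
[[ 3.20000e-01  9.48000e-01 -0.00000e+00  4.65257e+02]
 [ 9.48000e-01 -3.20000e-01 -0.00000e+00  1.44992e+02]
 [-0.00000e+00 -0.00000e+00 -1.00000e+00  2.31027e+02]
 [ 0.00000e+00  0.00000e+00  0.00000e+00  1.00000e+00]]
```

View pics/w2.png

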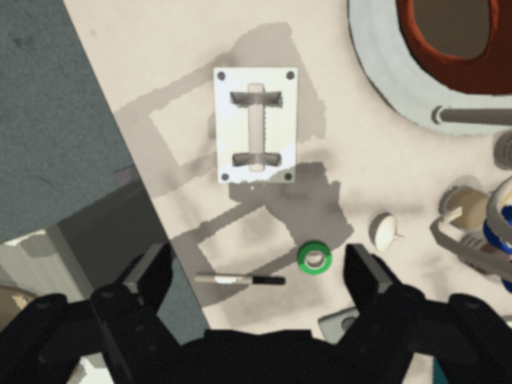

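The V-block plate is plain, at cols 215–298, rows 67–183, its V's running almost vertically (along tool x) at col ≈257.

```bash
python3 - <<'E'
from h import *
d=np.load('pics/w1.npz');f=d['f'].astype(int);T=d['T']
m=np.zeros(f.shape[:2],bool);s=(slice(55,195),slice(203,310))
m[s]=(f[s].min(2)>190)&(f[s][...,0]>f[s][...,2]-8)
c=big(m);print(m.sum(),c.min(0),c.max(0),rect('wrist',c,12,T))
dk=np.zeros_like(m);s2=(slice(80,175),slice(225,290));dk[s2]=f[s2].max(2)<150
n,l,st,ce=cv2.connectedComponentsWithStats(dk.astype(np.uint8));print(st[1:],ce[1:].round(1))
print(onz('wrist',ce[1:],50,T).round(1))
a=np.load('pics/top0.npy')
m=np.zeros(a.shape[:2],np.uint8);m[155:195,280:350]=a[155:195,280:350].max(2)<60
m=cv2.morphologyEx(m,cv2.MORPH_OPEN,np.ones((9,9)));c=big(m);print(c.min(0),c.max(0),rect('top',c,125),rect('top',c,135))
E
```

```text
3469 [214  69] [276 152] (array([472.9, 217.2]), array([96.1, 72.4]), 71.26)
[[231  92  26  15 274]
 [257  92  25  15 291]
 [232 153  23  14 233]
 [260 152  21  14 216]
 [284 172   6   3  14]
 [225 174   2   1   2]] [[243.   98.8]
 [270.2  99.1]
 [242.4 159. ]
 [270.6 158.7]
 [287.  173.2]
 [225.5 174. ]]
[[476.8 230.1  50. ]
 [504.  220.6  50. ]
 [454.9 169.8  50. ]
 [484.8 160.   50. ]
 [497.3 138.4  50. ]
 [431.1 159.8  50. ]]
[294 166] [338 181] (array([ 527.9, -191.5]), array([102.1,  33.6]), -85.87) (array([ 526.8, -189.8]), array([100.9,  33.2]), -85.87)
```

```bash
python3 - <<'E'
from h import *
d=np.load('pics/w1.npz');f=d['f'].astype(int);T=d['T']
m=np.zeros(f.shape[:2],np.uint8)
sat=f.max(2)-f.min(2)
s=(slice(55,195),slice(203,310));print(f[66:72,240],f[120,210:220].tolist(),f[150,290:302].tolist())
H=[]
for x,y in((222,76),(290,76),(224,178),(288,174)):
    w=np.clip(150-f[y-8:y+9,x-7:x+8].max(2),0,None).astype(float);yy,xx=np.mgrid[y-8:y+9,x-7:x+8]
    H.append([(w*xx).sum()/w.sum(),(w*yy).sum()/w.sum()])
P=onz('wrist',H,12,T);print(np.round(H,1),P.round(1),P.mean(0).round(1))
C=onz('wrist',[[215.5,67.5],[298,67.5],[217,183],[297,183]],12,T);print(C.round(1),C.mean(0))
print(np.linalg.norm(C[0]-C[1]),np.linalg.norm(C[0]-C[2]))
E
python3 -m inch '[{"dx":8,"dy":-45,"dz":0,"turn":0.05,"fingers":1},{"dx":8,"dy":-45,"dz":0,"turn":0.05,"fingers":1},{"dx":8,"dy":-45,"dz":0,"turn":0.05,"fingers":1},{"dx":8,"dy":-45,"dz":0,"turn":0.05,"fingers":1},{"dx":8,"dy":-45,"dz":0,"turn":0.05,"fingers":1},{"dx":8,"dy":-45,"dz":0,"turn":0.05,"fingers":1},{"dx":8,"dy":-45,"dz":0,"turn":0.05,"fingers":1},{"dx":8,"dy":-45,"dz":0,"turn":0.05,"fingers":1}]'
```

```text
[[161 177 183]
 [183 202 204]
 [210 226 225]
 [227 236 233]
 [230 238 234]
 [232 239 234]] [[165, 180, 189], [164, 179, 187], [164, 180, 189], [161, 176, 185], [165, 181, 187], [181, 200, 202], [209, 225, 223], [226, 236, 233], [231, 239, 234], [231, 239, 235]] [[242, 240, 236], [243, 240, 236], [242, 240, 235], [240, 239, 235], [231, 234, 231], [206, 220, 219], [182, 199, 202], [182, 199, 208], [188, 206, 216], [188, 206, 216], [188, 206, 217], [188, 205, 216]]
[[220.9  75.4]
 [290.   75.1]
 [225.2 177.4]
 [288.6 176.2]] [[460.  265.   12. ]
 [536.  239.6  12. ]
 [422.6 149.6  12. ]
 [499.3 125.3  12. ]] [479.5 194.9  12. ]
[[457.  275.1  12. ]
 [547.2 244.6  12. ]
 [410.1 146.   12. ]
 [506.9 113.4  12. ]] [480.29603294 194.77421183  12.        ]
95.24970420215762 137.27638934986842
clock: 2.7
tcp_pos: [528.5, -213.1, 231.4]
tcp_rot: [[-0.083, 0.997, 0.0], [0.997, 0.083, 0.001], [0.001, 0.0, -1.0]]
force: [0.3, -0.5, 0.9]
finger_gap: 0.998
gripper_force: 0.0
```

```bash
python3 - <<'E'
from h import *
grab_frame('wrist')
T=toolT();f=grab_frame('wrist');np.savez('pics/w3.npz',T=T,f=f)
cv2.imwrite('pics/w3.png',f);print(T.round(3))
E
```

```text
[[-8.10000e-02  9.97000e-01  2.00000e-03  5.30360e+02]
 [ 9.97000e-01  8.10000e-02 -8.00000e-03 -2.21291e+02]
 [-8.00000e-03  1.00000e-03 -1.00000e+00  2.30979e+02]
 [ 0.00000e+00  0.00000e+00  0.00000e+00  1.00000e+00]]
```

View pics/w3.png

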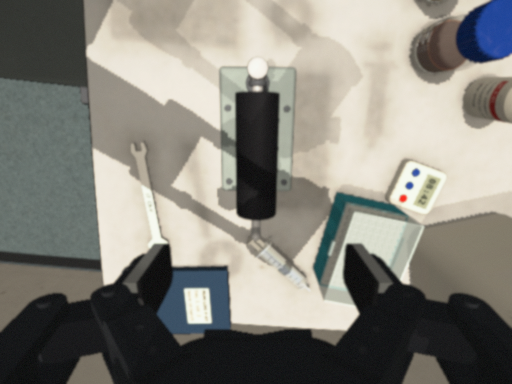

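The barrel lies at cols 236–278, rows 92–219, with the post top at (258,68) and the peg's tip at (256,222). Now I'll measure it.

```bash
python3 - <<'E'
from h import *
d=np.load('pics/w3.npz');f=d['f'].astype(int);T=d['T']
m=np.zeros(f.shape[:2],np.uint8);m[80:230,225:290]=f[80:230,225:290].max(2)<55
m=cv2.morphologyEx(m,cv2.MORPH_OPEN,np.ones((15,15)));c=big(m);print(c.min(0),c.max(0),rect('wrist',c,125,T),rect('wrist',c,131,T))
# axis: midpoints of rows -> line at z~125
R=range(100,212,4);M=[]
for r in R:
    x=np.where(m[r])[0];M.append([(x[0]+x[-1])/2,r])
P=onz('wrist',M,128,T);v=np.polyfit(P[:,1],P[:,0],1);print('x=',v,'angle',90-np.degrees(np.arctan(v[0])),'x at -190',np.polyval(v,-190))
print('post',onz('wrist',[[258,68]],145,T),toolT()[:3,3],read_state()['joints'])
E
```

```text
[237  93] [277 218] (array([ 526.4, -190. ]), array([107.8,  34.1]), -85.8) (array([ 526.3, -189. ]), array([105.2,  33.3]), -85.8)
x= [-6.80549115e-02  5.13513808e+02] angle 93.8932561083768 x at -190 526.4442411195031
post [[ 522.08358556 -120.04058002  145.        ]] [ 529.50615464 -217.18738151  230.80281991] [-0.50957418  0.27120435  1.51291729 -0.0019607   1.35549618 -0.58563347]
```

```bash
python3 -m inch '[{"dx":-1,"dy":12,"dz":0,"turn":-0.007,"fingers":1},{"dx":-1,"dy":12,"dz":0,"turn":0,"fingers":1},{"dx":0,"dy":0,"dz":-20,"turn":0,"fingers":1},{"dx":0,"dy":0,"dz":-30,"turn":0,"fingers":1},{"dx":0,"dy":0,"dz":-30,"turn":0,"fingers":1},{"dx":0,"dy":0,"dz":-30,"turn":0,"fingers":1},{"dx":0,"dy":0,"dz":-17,"turn":0,"fingers":1},{"dx":0,"dy":0,"dz":0,"turn":0,"fingers":1}]' 30
python3 -m inch '[{"dx":0,"dy":0,"dz":0,"turn":0,"fingers":0.8},{"dx":0,"dy":0,"dz":0,"turn":0,"fingers":0.6},{"dx":0,"dy":0,"dz":0,"turn":0,"fingers":0.5},{"dx":0,"dy":0,"dz":0,"turn":0,"fingers":0.4},{"dx":0,"dy":0,"dz":0,"turn":0,"fingers":0.3},{"dx":0,"dy":0,"dz":0,"turn":0,"fingers":0.3},{"dx":0,"dy":0,"dz":0,"turn":0,"fingers":0.3},{"dx":0,"dy":0,"dz":0,"turn":0,"fingers":0.3}]' 30
```

```text
clock: 3.6
tcp_pos: [523.9, -184.9, 102.3]
tcp_rot: [[-0.074, 0.997, -0.005], [0.997, 0.074, 0.004], [0.004, -0.005, -1.0]]
force: [0.1, 1.0, 0.0]
finger_gap: 1.002
gripper_force: 0.0
clock: 4.4
tcp_pos: [527.0, -189.3, 105.7]
tcp_rot: [[-0.07, 0.998, 0.002], [0.998, 0.07, -0.0], [-0.0, 0.002, -1.0]]
force: [-0.3, 2.1, 7.8]
finger_gap: 0.416
gripper_force: 29.8
```

```bash
python3 -m inch '[{"dx":0,"dy":0,"dz":3,"turn":0,"fingers":0.3},{"dx":0,"dy":0,"dz":3,"turn":0,"fingers":0.3},{"dx":0,"dy":0,"dz":3,"turn":0,"fingers":0.3},{"dx":0,"dy":0,"dz":3,"turn":0,"fingers":0.3},{"dx":0,"dy":0,"dz":3,"turn":0,"fingers":0.3},{"dx":0,"dy":0,"dz":1,"turn":0,"fingers":0.3},{"dx":0,"dy":0,"dz":0,"turn":0,"fingers":0.3},{"dx":0,"dy":0,"dz":0,"turn":0,"fingers":0.3}]' 40
python3 - <<'E'
from h import *
f=grab_frame('side');cv2.imwrite('pics/s2.png',cv2.resize(f[170:320,220:340],None,fx=4,fy=4,interpolation=2))
E
```

```text
clock: 5.2
tcp_pos: [526.2, -189.3, 120.2]
tcp_rot: [[-0.071, 0.997, -0.0], [0.997, 0.071, 0.0], [0.0, -0.0, -1.0]]
force: [-0.3, 0.3, -0.7]
finger_gap: 0.413
gripper_force: 39.9
```

View pics/s2.png

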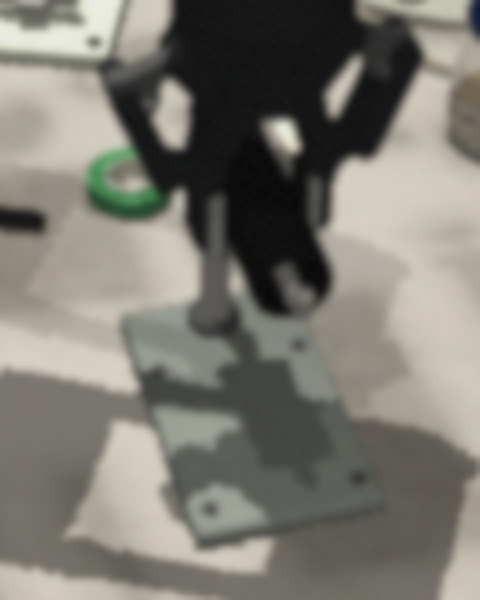

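The side view shows the peg's tip lower inside the bore than before: the barrel is lifted and clear of the upturned end. Next, draw it off along −x of the stand.

```bash
python3 -m inch '[{"dx":0.7,"dy":-10,"dz":0,"turn":0,"fingers":0.3},{"dx":1.1,"dy":-16,"dz":0,"turn":0,"fingers":0.3},{"dx":1.1,"dy":-16,"dz":0,"turn":0,"fingers":0.3},{"dx":1.1,"dy":-16,"dz":0,"turn":0,"fingers":0.3},{"dx":1.1,"dy":-16,"dz":0,"turn":0,"fingers":0.3},{"dx":1.1,"dy":-16,"dz":0,"turn":0,"fingers":0.3},{"dx":1.1,"dy":-16,"dz":0,"turn":0,"fingers":0.3},{"dx":1.1,"dy":-16,"dz":0,"turn":0,"fingers":0.3}]'
python3 -m inch '[{"dx":0.7,"dy":-10,"dz":0,"turn":0,"fingers":0.3},{"dx":0,"dy":0,"dz":0,"turn":0,"fingers":0.3},{"dx":0,"dy":0,"dz":0,"turn":0,"fingers":0.3},{"dx":0,"dy":0,"dz":15,"turn":0,"fingers":0.3},{"dx":0,"dy":0,"dz":25,"turn":0,"fingers":0.3},{"dx":0,"dy":0,"dz":25,"turn":0,"fingers":0.3},{"dx":0,"dy":0,"dz":25,"turn":0,"fingers":0.3},{"dx":0,"dy":0,"dz":0,"turn":0,"fingers":0.3}]'
```

```text
clock: 6.05
tcp_pos: [534.7, -312.9, 120.2]
tcp_rot: [[-0.071, 0.998, 0.0], [0.998, 0.071, 0.0], [0.0, 0.0, -1.0]]
force: [1.1, 0.1, -1.2]
finger_gap: 0.411
gripper_force: 39.9
clock: 6.85
tcp_pos: [537.2, -321.6, 214.4]
tcp_rot: [[-0.072, 0.997, 0.006], [0.997, 0.072, -0.004], [-0.005, 0.006, -1.0]]
force: [0.6, -0.1, -1.3]
finger_gap: 0.413
gripper_force: 40.2
```

```bash
python3 -m inch '[{"dx":-2,"dy":20,"dz":0,"turn":-0.024,"fingers":0.3},{"dx":-4,"dy":35,"dz":0,"turn":-0.024,"fingers":0.3},{"dx":-4,"dy":35,"dz":0,"turn":-0.024,"fingers":0.3},{"dx":-4,"dy":35,"dz":0,"turn":-0.024,"fingers":0.3},{"dx":-4,"dy":35,"dz":0,"turn":-0.024,"fingers":0.3},{"dx":-4,"dy":35,"dz":0,"turn":-0.024,"fingers":0.3},{"dx":-4,"dy":35,"dz":0,"turn":-0.024,"fingers":0.3},{"dx":-4,"dy":35,"dz":0,"turn":-0.024,"fingers":0.3}]'
python3 -m inch '[{"dx":-4,"dy":35,"dz":0,"turn":-0.025,"fingers":0.3},{"dx":-4,"dy":35,"dz":0,"turn":-0.025,"fingers":0.3},{"dx":-4,"dy":35,"dz":0,"turn":-0.025,"fingers":0.3},{"dx":-4,"dy":35,"dz":0,"turn":-0.025,"fingers":0.3},{"dx":-4,"dy":35,"dz":0,"turn":-0.025,"fingers":0.3},{"dx":-4,"dy":35,"dz":0,"turn":-0.025,"fingers":0.3},{"dx":-1.4,"dy":30,"dz":0,"turn":-0.025,"fingers":0.3},{"dx":0,"dy":11.2,"dz":0,"turn":-0.02,"fingers":0.3}]'
python3 -m inch '[{"dx":0,"dy":0,"dz":-10,"turn":0,"fingers":0.3},{"dx":0,"dy":0,"dz":-20,"turn":0,"fingers":0.3},{"dx":0,"dy":0,"dz":-20,"turn":0,"fingers":0.3},{"dx":0,"dy":0,"dz":-20,"turn":0,"fingers":0.3},{"dx":0,"dy":0,"dz":-20,"turn":0,"fingers":0.3},{"dx":0,"dy":0,"dz":-20,"turn":0,"fingers":0.3},{"dx":0,"dy":0,"dz":-10,"turn":0,"fingers":0.3},{"dx":0,"dy":0,"dz":0,"turn":0,"fingers":0.3}]'
python3 - <<'E'
from h import *
f=grab_frame('side');np.save('pics/s3.npy',f);t=grab_frame('top');np.save('pics/t3.npy',t)
T=toolT();w=grab_frame('wrist');np.savez('pics/w4.npz',T=T,f=w);print(T.round(3),read_state()['force'])
r=lambda im,x,y,w,h,s:cv2.resize(im[y:y+h,x:x+w],None,fx=s,fy=s,interpolation=2)
cv2.imwrite('pics/c4.png',np.hstack([r(f,190,90,80,110,5)[:550],r(w,180,50,180,247,2.2267)[:550]]))
E
```

```text
clock: 7.65
tcp_pos: [503.9, -54.1, 209.1]
tcp_rot: [[0.121, 0.993, -0.002], [0.993, -0.121, 0.001], [0.001, -0.002, -1.0]]
force: [1.3, 0.1, 0.2]
finger_gap: 0.411
gripper_force: 40.1
clock: 8.45
tcp_pos: [478.1, 197.9, 209.1]
tcp_rot: [[0.308, 0.951, -0.002], [0.951, -0.308, 0.001], [0.0, -0.002, -1.0]]
force: [0.2, -0.6, -1.0]
finger_gap: 0.414
gripper_force: 40.1
clock: 9.25
tcp_pos: [478.1, 193.8, 88.3]
tcp_rot: [[0.311, 0.95, -0.005], [0.95, -0.311, -0.001], [-0.003, -0.004, -1.0]]
force: [0.1, -0.0, -1.5]
finger_gap: 0.415
gripper_force: 40.1
[[ 3.11000e-01  9.50000e-01  0.00000e+00  4.80037e+02]
 [ 9.50000e-01 -3.11000e-01 -0.00000e+00  1.94558e+02]
 [-0.00000e+00  0.00000e+00 -1.00000e+00  9.03600e+01]
 [ 0.00000e+00  0.00000e+00  0.00000e+00  1.00000e+00]] [ 0.08765154 -0.43704758 -2.26626794]
```

View pics/c4.png

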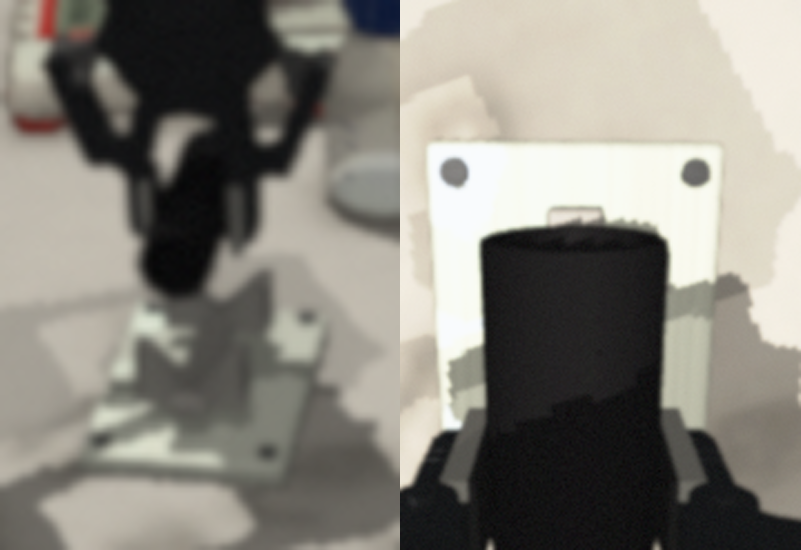

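```bash
python3 - <<'E'
from h import *
d=np.load('pics/w4.npz');T=d['T'];p=np.array([[258.3,164.5]])
u=T[:3,0]
for z in(126,128,130): P=onz('wrist',p,z,T)[0];print((P-T[:3,3])@u,(P-T[:3,3])@T[:3,1], (P-np.array([480,194.9,0]))@u)
print(onz('wrist',[[180+(454-400)/2.2267,50+172/2.2267],[180+(695-400)/2.2267,50+172/2.2267]],12,T).mean(0),T[:2,3]+u[:2]*60.2)
E
python3 -m inch '[{"dx":0,"dy":0,"dz":-6,"turn":0,"fingers":0.3},{"dx":0,"dy":0,"dz":-8,"turn":0,"fingers":0.3},{"dx":0,"dy":0,"dz":-8,"turn":0,"fingers":0.3},{"dx":0,"dy":0,"dz":-8,"turn":0,"fingers":0.3},{"dx":0,"dy":0,"dz":-8,"turn":0,"fingers":0.3},{"dx":0,"dy":0,"dz":-6,"turn":0,"fingers":0.3},{"dx":0,"dy":0,"dz":-2,"turn":0,"fingers":0.3},{"dx":0,"dy":0,"dz":0,"turn":0,"fingers":0.3}]'
```

```text
52.35873390508806 -0.5719165374185472 52.03462429851005
52.71283821482133 -0.5775408597924061 52.38872860824331
53.06694252455458 -0.5831651821663201 52.74283291797657
[498.53165033 251.76735596  12.        ] [498.75654143 251.77407397]
clock: 10.2
tcp_pos: [479.8, 194.8, 43.9]
tcp_rot: [[0.311, 0.95, -0.001], [0.95, -0.311, -0.0], [-0.0, -0.001, -1.0]]
force: [-0.3, 0.6, -1.5]
finger_gap: 0.411
gripper_force: 40.1
```

```bash
python3 -m inch '[{"dx":0,"dy":0,"dz":-1,"turn":0,"fingers":0.3},{"dx":0,"dy":0,"dz":-1,"turn":0,"fingers":0.3},{"dx":0,"dy":0,"dz":-1,"turn":0,"fingers":0.3},{"dx":0,"dy":0,"dz":-1,"turn":0,"fingers":0.3},{"dx":0,"dy":0,"dz":-0.5,"turn":0,"fingers":0.3},{"dx":0,"dy":0,"dz":-0.5,"turn":0,"fingers":0.3},{"dx":0,"dy":0,"dz":0,"turn":0,"fingers":0.3},{"dx":0,"dy":0,"dz":0,"turn":0,"fingers":0.3}]'
```

```text
clock: 11.0
tcp_pos: [479.9, 194.9, 39.3]
tcp_rot: [[0.311, 0.95, 0.0], [0.95, -0.311, -0.0], [-0.0, 0.0, -1.0]]
force: [-0.4, -0.8, -0.4]
finger_gap: 0.416
gripper_force: 40.1
```

```bash
python3 -m inch '[{"dx":0,"dy":0,"dz":-0.5,"turn":0,"fingers":0.3},{"dx":0,"dy":0,"dz":0,"turn":0,"fingers":0.3},{"dx":0,"dy":0,"dz":-0.5,"turn":0,"fingers":0.3},{"dx":0,"dy":0,"dz":0,"turn":0,"fingers":0.3},{"dx":0,"dy":0,"dz":-0.5,"turn":0,"fingers":0.3},{"dx":0,"dy":0,"dz":0,"turn":0,"fingers":0.3},{"dx":0,"dy":0,"dz":0,"turn":0,"fingers":0.3},{"dx":0,"dy":0,"dz":0,"turn":0,"fingers":0.3}]'
```

```text
clock: 11.8
tcp_pos: [480.3, 194.9, 38.1]
tcp_rot: [[0.311, 0.95, 0.001], [0.95, -0.311, 0.0], [0.0, 0.001, -1.0]]
force: [0.4, 0.3, 2.7]
finger_gap: 0.414
gripper_force: 40.5
```

```bash
python3 -m inch '[{"dx":0,"dy":0,"dz":-0.3,"turn":0,"fingers":0.3},{"dx":0,"dy":0,"dz":0,"turn":0,"fingers":0.3},{"dx":0,"dy":0,"dz":0,"turn":0,"fingers":0.42},{"dx":0,"dy":0,"dz":0,"turn":0,"fingers":0.45},{"dx":0,"dy":0,"dz":0,"turn":0,"fingers":0.5},{"dx":0,"dy":0,"dz":0,"turn":0,"fingers":0.6},{"dx":0,"dy":0,"dz":0,"turn":0,"fingers":0.75},{"dx":0,"dy":0,"dz":0,"turn":0,"fingers":0.75}]' 20
python3 -m inch '[{"dx":0,"dy":0,"dz":2,"turn":0,"fingers":0.75},{"dx":0,"dy":0,"dz":8,"turn":0,"fingers":0.75},{"dx":0,"dy":0,"dz":15,"turn":0,"fingers":0.75},{"dx":0,"dy":0,"dz":20,"turn":0,"fingers":0.75},{"dx":0,"dy":0,"dz":20,"turn":0,"fingers":0.75},{"dx":0,"dy":0,"dz":20,"turn":0,"fingers":0.75},{"dx":0,"dy":0,"dz":10,"turn":0,"fingers":0.75},{"dx":0,"dy":0,"dz":0,"turn":0,"fingers":0.75}]' 20
python3 - <<'E'
from h import *
f=grab_frame('side');np.save('pics/s5.npy',f)
T=toolT();w=grab_frame('wrist');np.savez('pics/w5.npz',T=T,f=w);print(T.round(3),read_state()['force'])
r=lambda im,x,y,w,h,s:cv2.resize(im[y:y+h,x:x+w],None,fx=s,fy=s,interpolation=2)
cv2.imwrite('pics/c5.png',np.hstack([r(f,190,90,80,110,5)[:550],r(w,180,50,180,247,2.2267)[:550]]))
E
```

```text
clock: 12.6
tcp_pos: [479.8, 194.9, 37.4]
tcp_rot: [[0.311, 0.951, -0.0], [0.951, -0.311, -0.0], [-0.0, -0.0, -1.0]]
force: [-0.0, -0.5, 0.0]
finger_gap: 0.747
gripper_force: 0.0
clock: 13.4
tcp_pos: [481.1, 195.2, 134.3]
tcp_rot: [[0.311, 0.95, 0.004], [0.95, -0.311, 0.001], [0.002, 0.003, -1.0]]
force: [-0.2, 0.5, 0.1]
finger_gap: 0.751
gripper_force: 0.0
[[ 3.11000e-01  9.51000e-01  2.00000e-03  4.80217e+02]
 [ 9.51000e-01 -3.11000e-01  0.00000e+00  1.94955e+02]
 [ 1.00000e-03  1.00000e-03 -1.00000e+00  1.33096e+02]
 [ 0.00000e+00  0.00000e+00  0.00000e+00  1.00000e+00]] [-0.38896253  0.08912625 -0.26472972]
```

View pics/c5.png

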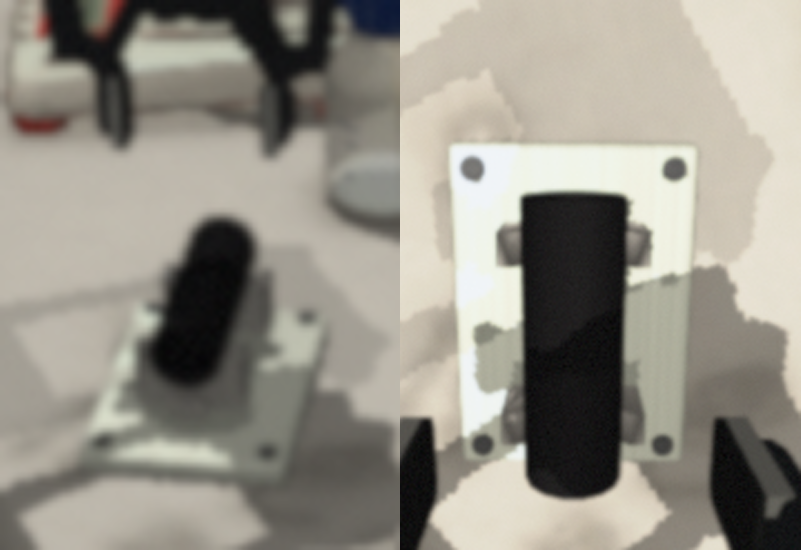

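The barrel lies squarely in both V's: it is centred between the cheek ears in the wrist view (cols ≈258) and sticks out at both ends. Now I'll shut the fingers and come down onto it.

```bash
python3 -m inch '[{"dx":0,"dy":0,"dz":0,"turn":0,"fingers":0.5},{"dx":0,"dy":0,"dz":0,"turn":0,"fingers":0.2},{"dx":0,"dy":0,"dz":0,"turn":0,"fingers":0},{"dx":0,"dy":0,"dz":0,"turn":0,"fingers":0},{"dx":0,"dy":0,"dz":-8,"turn":0,"fingers":0},{"dx":0,"dy":0,"dz":-10,"turn":0,"fingers":0},{"dx":0,"dy":0,"dz":-8,"turn":0,"fingers":0},{"dx":0,"dy":0,"dz":0,"turn":0,"fingers":0}]' 30
python3 -m inch '[{"dx":0,"dy":0,"dz":-5,"turn":0,"fingers":0},{"dx":0,"dy":0,"dz":-6,"turn":0,"fingers":0},{"dx":0,"dy":0,"dz":-6,"turn":0,"fingers":0},{"dx":0,"dy":0,"dz":-4,"turn":0,"fingers":0},{"dx":0,"dy":0,"dz":-3,"turn":0,"fingers":0},{"dx":0,"dy":0,"dz":-2,"turn":0,"fingers":0},{"dx":0,"dy":0,"dz":0,"turn":0,"fingers":0},{"dx":0,"dy":0,"dz":0,"turn":0,"fingers":0}]' 30
```

```text
clock: 14.3
tcp_pos: [478.6, 194.5, 104.7]
tcp_rot: [[0.311, 0.95, -0.004], [0.95, -0.311, -0.001], [-0.002, -0.003, -1.0]]
force: [-0.2, 1.1, 1.2]
finger_gap: -0.002
gripper_force: 0.0
clock: 15.1
tcp_pos: [480.1, 194.9, 80.6]
tcp_rot: [[0.311, 0.95, 0.0], [0.95, -0.311, 0.0], [0.0, 0.0, -1.0]]
force: [-0.1, 0.6, 0.1]
finger_gap: -0.002
gripper_force: 0.0
```

```bash
python3 -m inch '[{"dx":0,"dy":0,"dz":-1,"turn":0,"fingers":0},{"dx":0,"dy":0,"dz":-1,"turn":0,"fingers":0},{"dx":0,"dy":0,"dz":-1,"turn":0,"fingers":0},{"dx":0,"dy":0,"dz":-1,"turn":0,"fingers":0},{"dx":0,"dy":0,"dz":-1,"turn":0,"fingers":0},{"dx":0,"dy":0,"dz":-1,"turn":0,"fingers":0},{"dx":0,"dy":0,"dz":-0.5,"turn":0,"fingers":0},{"dx":0,"dy":0,"dz":0,"turn":0,"fingers":0}]' 30
python3 -m inch '[{"dx":0,"dy":0,"dz":-1,"turn":0,"fingers":0},{"dx":0,"dy":0,"dz":-0.5,"turn":0,"fingers":0},{"dx":0,"dy":0,"dz":-0.5,"turn":0,"fingers":0},{"dx":0,"dy":0,"dz":-0.5,"turn":0,"fingers":0},{"dx":0,"dy":0,"dz":-0.5,"turn":0,"fingers":0},{"dx":0,"dy":0,"dz":-0.5,"turn":0,"fingers":0},{"dx":0,"dy":0,"dz":0,"turn":0,"fingers":0},{"dx":0,"dy":0,"dz":0,"turn":0,"fingers":0}]' 30
```

```text
clock: 15.9
tcp_pos: [480.0, 194.9, 74.3]
tcp_rot: [[0.311, 0.95, 0.0], [0.95, -0.311, -0.0], [0.0, 0.0, -1.0]]
force: [-1.2, 0.1, 3.3]
finger_gap: 0.004
gripper_force: 2.0
clock: 16.7
tcp_pos: [480.0, 194.9, 71.2]
tcp_rot: [[0.311, 0.95, 0.001], [0.95, -0.311, 0.0], [0.0, 0.001, -1.0]]
force: [-2.2, -1.2, 8.5]
finger_gap: 0.003
gripper_force: 4.2
```

```bash
python3 -m inch '[{"dx":0,"dy":0,"dz":-0.5,"turn":0,"fingers":0},{"dx":0,"dy":0,"dz":-0.5,"turn":0,"fingers":0},{"dx":0,"dy":0,"dz":-0.5,"turn":0,"fingers":0},{"dx":0,"dy":0,"dz":-0.3,"turn":0,"fingers":0},{"dx":0,"dy":0,"dz":0,"turn":0,"fingers":0},{"dx":0,"dy":0,"dz":0,"turn":0,"fingers":0},{"dx":0,"dy":0,"dz":0,"turn":0,"fingers":0},{"dx":0,"dy":0,"dz":0,"turn":0,"fingers":0}]' 30
python3 - <<'E'
from h import *
f=grab_frame('side')
T=toolT();w=grab_frame('wrist');print(T[:3,3].round(2),read_state()['force'])
r=lambda im,x,y,w,h,s:cv2.resize(im[y:y+h,x:x+w],None,fx=s,fy=s,interpolation=2)
cv2.imwrite('pics/c6.png',np.hstack([r(f,190,90,80,110,5)[:550],r(w,180,50,180,247,2.2267)[:550]]))
E
```

```text
clock: 17.5
tcp_pos: [480.1, 194.9, 69.8]
tcp_rot: [[0.311, 0.951, 0.001], [0.951, -0.311, 0.0], [0.0, 0.001, -1.0]]
force: [-2.8, -1.3, 10.8]
finger_gap: -0.0
gripper_force: 5.3
[480.07 194.87  69.77] [-3.18932724 -0.79070841 10.98353744]
```

View pics/c6.png

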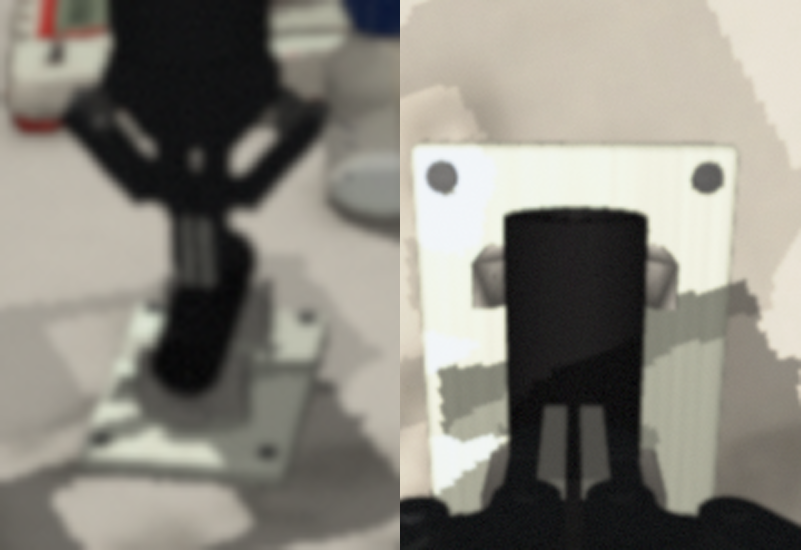

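The barrel is pressed by the shut fingers, centred between the cheek ears. The force of 11 N and the tip height of 69.8 mm both put the carriage 5–6 mm down, and it is still. I'm handing it in.

```bash
python3 -c "from cell import job_done;print(job_done())"
```

```text
the job is handed in; nothing more can be done
None
```

The job is handed in with the barrel seated in both V's and held down by the shut fingers at about 11 N, the carriage an estimated 5–6 mm down; the hand-in call returned no verdict, so I don't know if it passed.

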